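Put the sharpening stones away in their cradle

TASK

Swing up the red-gripped hold-down bar of the sharpening jig and leave it standing open, then slide the black coarse stone out from under the blue lip and lay it in the dark wooden cradle between the brass end stops. Stack the rest on it in this order: the orange medium stone, then the white fine stone, then the blue tin of honing paste on top, each one centred on the one below, with all the stones running lengthwise along the cradle. Do not disturb the small reel of thread that stands on the cutting mat.

Things in the scene. Friction and masses are not known exactly. Their poses are not given: they have to be found in the camera images.
- coarse: black coarse sharpening stone, a plain block 150 (its x) x 54 (its y) x 22 mm (z), about 0.4 kg; origin at the centre of its underside. At the start it lies on the jig's base, its underside 12 mm above the bench and its centre 15 mm to the -x side of the jig's origin, with the last 15 mm of its +x end under the jig's lip
- medium: orange medium sharpening stone, a plain block 130 (x) x 48 (y) x 20 mm (z), about 0.29 kg; origin at the centre of its underside; lies flat on the bench
- fine: white fine sharpening stone, a plain block 110 (x) x 42 (y) x 18 mm (z), about 0.2 kg; origin at the centre of its underside; lies flat on the bench
- tin: closed round blue tin of honing paste with a brass band and a brass disc on its lid, 50 mm in diameter, 22 mm high, about 60 g; origin at the centre of its underside; stands on the bench
- cradle: storage cradle, fixed: dark wooden board 190 (x) x 90 (y) x 14 mm high with a flat blue felt strip along its middle; brass end stops at x = +-83.5 mm, 5 mm thick, 60 mm wide, rising 12 mm above the board, leave 162 mm between them for the black stone; its long sides are open. Origin at the centre of the board's underside, on the bench
- jig: sharpening jig, fixed: silver plate 200 (x) x 80 (y) x 12 mm, the black stone on it along x; origin under the plate's centre. A blue block at its +x end (x 63 to 99 mm, 60 wide) has a fixed lip over the stone (x 45 to 99 mm, 39 to 45 mm above the bench): slide the stone to -x by 15 mm or more before lifting. Side guides 6 mm high at x 22 to 58; hinge cheeks 73 mm high
- hold_bar (a joint): hinge of the hold-down bar, rad: 0 = lying down level with its rubber toe on the stone, grows as the bar swings up and back towards the jig's +x, 1.7 at its stop. Starts between 0 and 0.08. Stiff hinge (0.15 N m friction): the bar stays where it is left
- bar_grip (a point): centre of the red plastic grip at the free end of the hold-down bar; the grip is 32 mm along the bar, 18 mm wide across it (the jig's y) and 28 mm deep, so with the bar down it spans 54 to 82 mm above the bench; its centre is 95 mm from the hinge along the bar and 6 mm above the bar's centre line. The bar between grip and hinge is 14 mm wide and 9 mm thick
- bar_hinge (a point): centre of the hold-down bar's hinge, axis along the jig's y; 80 mm to the +x side of the jig's origin and 62 mm above the bench
- reel: small dark-red reel of thread, 30 mm in diameter, 38 mm high, loose, standing upright amid the stones on the green cutting mat; to be left alone. Origin at the centre of its underside
There are look-alikes about, which are no part of the job. Several things look just like the medium: the one meant starts farthest to the robot's right.

How it is judged:
On the way, in this order (a step that is already met when the one before it is completed fails the run):
1. the hold-down bar is swung up (past 1.1 rad) while the black stone still lies in the jig (value of joint hold_bar above 1.1 rad and x of coarse in the frame of jig above -0.03 m and z of coarse in the frame of jig below 0.02 m), for 0.2 s.
2. the black stone lies in the cradle (horizontal distance between coarse and cradle below 0.012 m and z of coarse in the frame of cradle between 0.01 and 0.018 m and angle between coarse's own z axis and vertical below 0.1 rad and linear speed of coarse below 0.02 m/s and angle between the x axis of coarse and the x axis of cradle, either way round below 0.15 rad), for 0.2 s.
3. the orange stone lies on the black one (all of step 2 and horizontal distance between medium and coarse below 0.012 m and z of medium in the frame of coarse between 0.018 and 0.026 m and angle between medium's own z axis and vertical below 0.1 rad and linear speed of medium below 0.02 m/s and angle between the x axis of medium and the x axis of coarse, either way round below 0.15 rad), for 0.2 s.
4. the white stone lies on the orange one (all of step 3 and horizontal distance between fine and medium below 0.012 m and z of fine in the frame of medium between 0.016 and 0.024 m and angle between fine's own z axis and vertical below 0.1 rad and linear speed of fine below 0.02 m/s and angle between the x axis of fine and the x axis of medium, either way round below 0.15 rad), for 0.2 s.
5. the tin stands on the white stone (all of step 4 and horizontal distance between tin and fine below 0.012 m and z of tin in the frame of fine between 0.014 and 0.022 m and angle between tin's own z axis and vertical below 0.1 rad and linear speed of tin below 0.02 m/s), for 0.2 s.
At the end, for the whole second after the job is handed in: the bar stands open (past 1.1 rad); in the cradle, from the bottom: black, orange and white stone, then the tin, all flat and at rest, each within 12 mm of the centre of what is below it, the stones within 0.15 rad of the direction of what is below (all of step 5 and value of joint hold_bar above 1.1 rad); the robot touches nothing.
It fails at once if the small thread reel is moved more than 20 mm or tipped (distance of reel from where it was at the start of the episode above 0.02 m or angle between reel's own z axis and vertical above 0.3 rad).
It also fails if it takes over 118 s, if anything falls off the work surface, if the arm or the gripper's body presses on something with over 40 N, if the wrist force passes 120 N, or if a joint passes its speed limit or range.

ROBOT

A 7-joint arm with a two-finger parallel gripper is mounted at the origin on the work surface. World frame = base frame: x ahead of the robot, y to its left, z up, the work surface at z = 0. Lengths are in m, angles in rad, forces in N, time in s.
With the tool pointing down it reaches from about 0.4 to 0.85 m from the base axis. Payload 10.4 kg.
Tool frame: the origin (TCP) lies on the centre line of the jaws, within the pads' length; the fingertips stand 11 mm ahead of it and the grasp point (between the pads) lies 8 mm behind it (tip_reach is the distance from the TCP to the fingertips, in m); z points along the fingers, y is the line along which they close (so a half turn about z gives the same grasp; the last joint's range is limited). The gripper opens to 85 mm and grips with 20 to 120 N. Pads are 22 mm wide; open, the fingers measure 114 mm over their backs; the gripper's body (76 mm by 85 mm) begins 54 mm behind the grasp point. The pads swing forward as they close: fully open they stand 13 mm farther back than shut.
Start: joints at [-1.358, 0.332, -0.065, 1.46, 0.022, 1.35, -0.088], TCP at [0.146, 0.608, 0.242] pointing down, gripper open.
Joint ranges: [-2.6, 2.6], [-0.5, 2.12], [-1.47, 1.34], [0.16, 2.42], [-1.27, 4.41], [0.06, 2.06], [-2.6, 2.6]. Speed limits (rad/s): [2.22, 2.22, 2.79, 2.79, 3.14, 3.14, 3.14].

INTERFACE

Orientations are given as a unit quaternion [x, y, z, w].
In Python, from workcell import get_obs, camera, hand_in, tip_reach gives the robot as it stands. The module is installed in compiled form; this text tells all that it offers.
- The arm moves only by the tool move_arm, never from a script. Its argument "plan" is a list of rows, each an object with "delta_pos": the shift along the tool's x, y, z in parts of the range, where 1.0 means 1 m, a list of three; "turn": the turn, a rotation vector about the tool's x, y, z in fractions of the full range, 1 being 2 rad, a list of three; "fingers": the closure, from 0 (fully open) to 1 (shut). A call has 1 to 12 rows; each row is the pose to reach, as a shift and turn from the pose commanded when the call began, along the tool's axes at that moment; what a row does not reach only later rows make up. A row lasts 1/8 s, in which the tool goes at most 62.5 mm and 10.7 degrees, less where a joint would pass 70% of its speed; a pose out of reach is approached as far as the arm can. A shift or turn number past 1, either way, is cut back to 1. A call with a gripper value outside its range is refused whole. The fingers move at their own pace and stop on an object; "force" is the grip in N (left out, the last holds). Time passes only in rows, so rows that repeat a pose let the fingers close. It gives the time, the measured TCP pose, the force, the opening and the grip force at its end, in the units of the state.
- get_obs(): the state, without advancing time (a new reading comes with each control period).
- camera(name): name is "scene" or "top"; returns a dict with "color" (400x640x3 uint8, red, green, blue), "range_z" (400x640 float32, m along the optical axis (not along the pixel's ray), 0 where there is no reading), "fx", "fy", "cx", "cy" (pixels), "R" (3x3) and "t" (3): a world point X has camera coordinates R X + t. Camera axes: x right, y down, z forward; pixel columns grow to the right and rows downward; lengths in m; the calibration is good to about 2 mm. A picture is of the moment at which its call begins.
- hand_in(): hands the job in; it is judged then, once.
The state is a dict: "clock": time; "joint_pos": joint angles; "joint_velocities": joint speeds; "tau": joint torques, N m; "position": TCP position; "ee_rot": TCP orientation; "ft_force": force on the tool from outside, world axes, zero at the start; "torque": the same for the moment, N m; "grip_width": opening from 0.0 (shut) to 1.0 (fully open); "grasp_force": force on a finger pad.
Only numpy, scipy, OpenCV 4.12 (cv2) and the standard library are available. Lean on these libraries where they do the work, as an engineer would, in place of code of your own. Each camera call takes 0.05 s, during which the arm holds its last target. There are 200 camera calls.

## Working session

There is one attempt and no reset: what is moved stays moved. The work goes in short steps, Python scripts to look and compute and a tool call to move; the robot and the scene stay as the last step left them, time stands still between calls to the robot, and variables do not carry over. Pictures are saved under pics/ and viewed, at most 14 in all, crops included, and the job is handed in when it is done.

Besides the shell and the picture viewer there is one more tool, called after "Emit:" as name([rows], argument=value, ...), one row to a line, values as JSON. move_arm: Moves the arm, as the interface text tells. Its arguments: {"type":"object","properties":{"plan":{"type":"array","items":{"type":"object","properties":{"delta_pos":{"type":"array","items":{"type":"number"}},"turn":{"type":"array","items":{"type":"number"}},"fingers":{"type":"number"}}}},"force":{"type":"number"}},"required":["plan"]}

```bash
mkdir -p pics
cat > h.py <<'E'
import numpy as np, cv2
from workcell import get_obs, camera, hand_in, tip_reach
def save(n,c): cv2.imwrite(f'pics/{n}.png',cv2.cvtColor(c['color'],cv2.COLOR_RGB2BGR))
def pts(c):  # world point per pixel from depth
    z=c['range_z'];v,u=np.mgrid[:z.shape[0],:z.shape[1]]
    P=np.stack([(u-c['cx'])/c['fx']*z,(v-c['cy'])/c['fy']*z,z],-1)
    return (P-np.array(c['t']))@np.array(c['R'])
def ray(c,u,v,h):  # pixel onto plane z=h
    R=np.array(c['R']);o=-R.T@np.array(c['t']);d=R.T@np.array([(u-c['cx'])/c['fx'],(v-c['cy'])/c['fy'],1.])
    return o+d*(h-o[2])/d[2]
E
python3 - <<'E'
from h import *
np.set_printoptions(precision=4,suppress=True)
for n in('scene','top'):
    c=camera(n);save(n+'0',c);np.savez(n+'0.npz',**c);print(n,-np.array(c['R']).T@c['t'],c['R'],c['fx'])
o=get_obs();print(o,tip_reach)
E
```

```text
scene [1.0319 0.344  0.7785] [[-0.4832  0.8754  0.0142]
 [ 0.6239  0.3556 -0.6959]
 [-0.6142 -0.3274 -0.718 ]] 396.3518898872377
top [0.3702 0.0063 1.1914] [[ 0.0235 -0.9996 -0.0125]
 [-0.9983 -0.0228 -0.0542]
 [ 0.0539  0.0137 -0.9985]] 379.8520517655531
{'clock': 0.1, 'joint_pos': array([-1.3576,  0.3328, -0.0647,  1.4608,  0.0216,  1.3499, -0.0885]), 'joint_velocities': array([-0.0002, -0.0009,  0.0003, -0.004 , -0.0005, -0.0005,  0.0007]), 'tau': array([  0.0025, -62.6737,   0.0499, -39.2435,   0.0165,   0.0068,
         0.    ]), 'position': array([0.146 , 0.6074, 0.2416]), 'ee_rot': array([ 0.1176,  0.9931, -0.0006, -0.    ]), 'ft_force': array([ 0.0592, -0.1694, -0.9633]), 'torque': array([ 0.0185, -0.0113, -0.0465]), 'grasp_force': 0.0, 'grip_width': 0.9959283134010835} 0.011
```

View pics/top0.png

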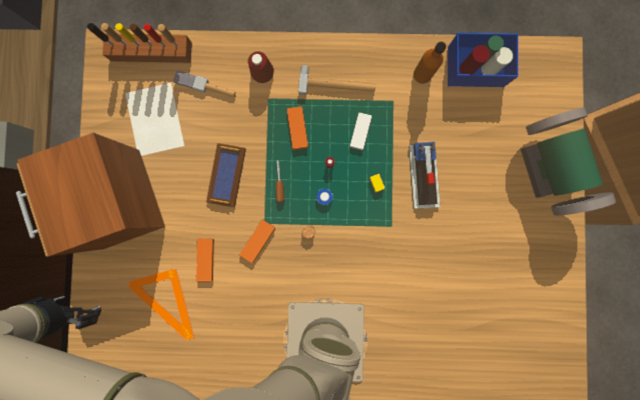

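View pics/scene0.png

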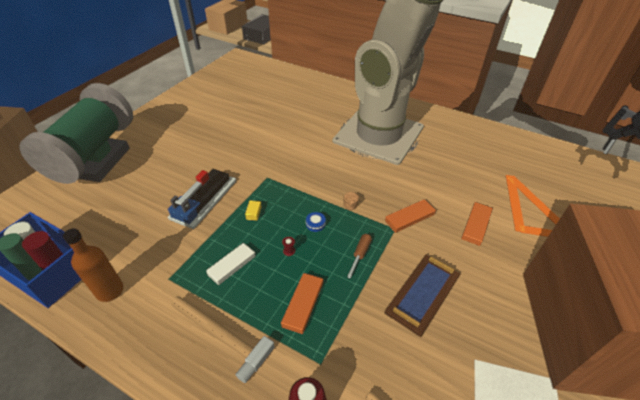

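Candidates for the medium, in top-view pixels: orange blocks at (297,128), (257,242) and (204,260), plus an orange triangle at (160,300), which is no block. Image right is world -y, so the robot's right. The block on the mat at (297,128) is therefore the one meant. The fine is at (361,131), tin (324,197), reel (330,162), jig (425,177), cradle (226,176). The yellow block at (377,183) is irrelevant.

```bash
cat >> h.py <<'E'
np.set_printoptions(precision=4,suppress=True)
def rect(c,u0,u1,v0,v1,h,col=None,tol=.006):
    """min-area rect (world xy) of pixels in the window whose depth height is near h, cast on plane h"""
    P=pts(c);m=np.abs(P[...,2]-h)<tol
    w=np.zeros_like(m);w[v0:v1,u0:u1]=1;m&=w
    if col is not None:
        hsv=cv2.cvtColor(c['color'],cv2.COLOR_RGB2HSV);m&=cv2.inRange(hsv,np.array(col[0]),np.array(col[1]))>0
    n,l,s,_=cv2.connectedComponentsWithStats(m.astype(np.uint8))
    k=1+np.argmax(s[1:,4]);v,u=np.nonzero(l==k)
    Q=np.array([ray(c,a,b,h)[:2] for a,b in zip(u,v)])
    (x,y),(a,b),t=cv2.minAreaRect((Q*1000).astype(np.float32))
    if a<b:a,b,t=b,a,t+90
    return dict(c=(round(x,1),round(y,1)),size=(round(a,1),round(b,1)),yaw=round((t+90)%180-90,1),n=len(u),z=round(1000*np.median(P[v,u,2]),1),mean=(Q.mean(0)*1000).round(1))
E
python3 - <<'E'
from h import *
c=dict(np.load('top0.npz'))
W={'medium':(275,320,95,160,.02,((3,120,80),(20,255,255))),'fine':(340,385,100,160,.018,((0,0,140),(180,70,255))),
'tin':(308,342,182,212,.022,None),'reel':(320,342,150,185,.038,None),'cradle':(200,250,135,215,.014,None),
'felt':(200,250,135,215,.014,((100,80,40),(130,255,255))),'stops':(200,250,135,215,.026,((10,60,60),(35,255,255))),
'jigplate':(400,450,130,220,.012,None),'black':(400,450,130,220,.034,((0,0,0),(180,255,70))),'grip':(415,445,150,195,.082,((0,150,60),(180,255,255))),
'lip':(400,450,130,220,.045,((100,80,40),(130,255,255)))}
for k,w in W.items():
    try: print(k,rect(c,*w))
    except Exception as e: print(k,e)
im=c['color'];a=cv2.resize(im[125:215,400:450],None,fx=6,fy=6);b=cv2.resize(im[95:215,270:390],(540,540))
cv2.imwrite('pics/crop1.png',cv2.cvtColor(np.hstack([a[:540],b[:,:480]]),cv2.COLOR_RGB2BGR))
E
```

```text
medium {'c': (658.5, 103.8), 'size': (130.1, 47.8), 'yaw': 10.0, 'n': 623, 'z': np.float64(20.5), 'mean': array([658.5, 103.8])}
fine {'c': (652.8, -94.7), 'size': (110.3, 41.4), 'yaw': -13.5, 'n': 456, 'z': np.float64(18.4), 'mean': array([652.3, -94.6])}
tin {'c': (445.1, 14.7), 'size': (49.5, 46.3), 'yaw': 1.3, 'n': 204, 'z': np.float64(22.1), 'mean': array([445.2,  14.1])}
reel {'c': (551.6, 0.3), 'size': (24.6, 24.5), 'yaw': 1.2, 'n': 66, 'z': np.float64(38.2), 'mean': array([551.6,   0.1])}
cradle {'c': (506.1, 324.0), 'size': (189.8, 91.3), 'yaw': -8.5, 'n': 1651, 'z': np.float64(14.8), 'mean': array([505.3, 324.2])}
felt {'c': (502.5, 324.4), 'size': (138.9, 48.4), 'yaw': -8.6, 'n': 664, 'z': np.float64(15.2), 'mean': array([501.9, 324.4])}
stops {'c': (588.7, 311.3), 'size': (57.6, 9.1), 'yaw': 78.2, 'n': 38, 'z': np.float64(26.0), 'mean': array([588.3, 311.9])}
jigplate {'c': (516.2, -294.7), 'size': (197.6, 81.5), 'yaw': 4.9, 'n': 442, 'z': np.float64(12.4), 'mean': array([ 491.8, -282.4])}
black {'c': (495.8, -294.6), 'size': (134.9, 51.7), 'yaw': 6.2, 'n': 515, 'z': np.float64(34.0), 'mean': array([ 485.1, -290.4])}
grip {'c': (501.0, -295.8), 'size': (29.5, 17.5), 'yaw': 0.5, 'n': 64, 'z': np.float64(82.4), 'mean': array([ 501.5, -296.9])}
lip {'c': (586.8, -272.5), 'size': (50.7, 24.4), 'yaw': 6.9, 'n': 90, 'z': np.float64(45.4), 'mean': array([ 582.5, -270.6])}
```

View pics/crop1.png

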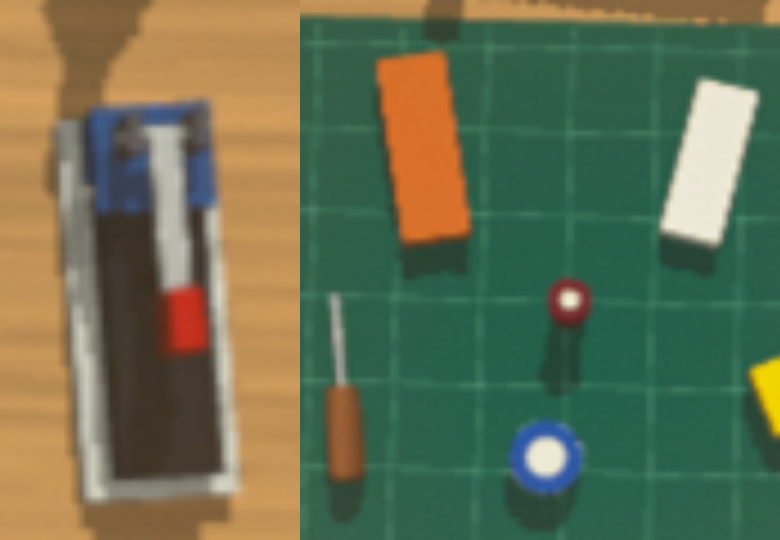

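The crop confirms the choices: orange at upper left, white at upper right, reel in the middle, tin at bottom, and the jig's red grip over the black stone. All sizes match to about 1 mm. The jig origin is (516,-294.7) mm at yaw 5.3°, which predicts the grip at (501,-296), as measured.

```bash
cat >> h.py <<'E'
from scipy.spatial.transform import Rotation as Ro
def down(yaw): # tool down, tool y at world yaw (deg)
    a=np.radians(yaw);c,s=np.cos(a),np.sin(a)
    return Ro.from_matrix(np.array([[-s,c,0],[c,s,0],[0,0,-1]]))
def go(p,yaw,o=None):
    o=o or get_obs();R0=Ro.from_quat(o['ee_rot'])
    d=R0.inv().apply(np.array(p)-o['position']);t=(R0.inv()*down(yaw)).as_rotvec()
    print('to',p,yaw,'delta',d.round(4),'turn',t.round(3),'rows',max(np.linalg.norm(d)/.0625,np.degrees(np.linalg.norm(t))/10.7).round(1))
def st():
    o=get_obs();R=Ro.from_quat(o['ee_rot']).as_matrix()
    print('t',round(o['clock'],2),'p',o['position'],'yaw',np.degrees(np.arctan2(R[1,1],R[0,1])).round(2),'z',R[:,2],'F',o['ft_force'],'w',round(o['grip_width'],3),'gf',o['grasp_force'],'j',o['joint_pos'])
    return o
E
python3 -c "
from h import *
o=st();go((.5,.2,.3),0,o);go((.501,-.296,.2),-84.7,o)"
```

```text
t 0.1 p [0.146  0.6074 0.2416] yaw 76.49 z [-0.0002 -0.0012 -1.    ] F [ 0.0592 -0.1694 -0.9633] w 0.996 gf 0.0 j [-1.3576  0.3328 -0.0647  1.4608  0.0216  1.3499 -0.0885]
to (0.5, 0.2, 0.3) 0 delta [-0.4394 -0.3135 -0.058 ] turn [-0.001  0.001  1.335] rows 8.7
to (0.501, -0.296, 0.2) -84.7 delta [-0.5563 -0.7954  0.0426] turn [-0.     0.002  2.813] rows 15.5
```

Units first: turns go in shares of 2 rad. So 1.335 rad is 0.6675.

Emit:
move_arm([
  {"delta_pos": [-0.161,-0.2255,-0.06],"turn": [0,0,0.1]},
  {"delta_pos": [-0.161,-0.2255,-0.06],"turn": [0,0,0.2]},
  {"delta_pos": [-0.161,-0.2255,-0.06],"turn": [0,0,0.3]},
  {"delta_pos": [-0.161,-0.2255,-0.06],"turn": [0,0,0.4]},
  {"delta_pos": [-0.161,-0.2255,-0.06],"turn": [0,0,0.45]},
  {"delta_pos": [-0.439,-0.3135,-0.058],"turn": [0,0,0.55]},
  {"delta_pos": [-0.439,-0.3135,-0.058],"turn": [0,0,0.6675]},
  {"delta_pos": [-0.439,-0.3135,-0.058],"turn": [0,0,0.6675]},
  {"delta_pos": [-0.439,-0.3135,-0.058],"turn": [0,0,0.6675]},
  {"delta_pos": [-0.439,-0.3135,-0.058],"turn": [0,0,0.6675]},
  {"delta_pos": [-0.439,-0.3135,-0.058],"turn": [0,0,0.6675]},
])

```text
validation failed for argument at $.pl...
```

```bash
python3 -c "
from h import *
o=st();go((.501,-.296,.2),-84.7,o);go((.501,-.296,.062),-84.7,o)"
```

```text
t 0.1 p [0.146  0.6074 0.2416] yaw 76.49 z [-0.0002 -0.0012 -1.    ] F [ 0.0592 -0.1694 -0.9633] w 0.996 gf 0.0 j [-1.3576  0.3328 -0.0647  1.4608  0.0216  1.3499 -0.0885]
to (0.501, -0.296, 0.2) -84.7 delta [-0.5563 -0.7954  0.0426] turn [-0.     0.002  2.813] rows 15.5
to (0.501, -0.296, 0.062) -84.7 delta [-0.5562 -0.7952  0.1806] turn [-0.     0.002  2.813] rows 15.8
```

Rows probably need `fingers` in each.

Converted, 1.335 rad is 0.6675.

Emit:
move_arm([
  {"delta_pos": [-0.161,-0.2255,-0.06],"turn": [0,0,0.1],"fingers": 0},
  {"delta_pos": [-0.161,-0.2255,-0.06],"turn": [0,0,0.2],"fingers": 0},
  {"delta_pos": [-0.161,-0.2255,-0.06],"turn": [0,0,0.3],"fingers": 0},
  {"delta_pos": [-0.161,-0.2255,-0.06],"turn": [0,0,0.4],"fingers": 0},
  {"delta_pos": [-0.161,-0.2255,-0.06],"turn": [0,0,0.45],"fingers": 0},
  {"delta_pos": [-0.439,-0.3135,-0.058],"turn": [0,0,0.55],"fingers": 0},
  {"delta_pos": [-0.439,-0.3135,-0.058],"turn": [0,0,0.6675],"fingers": 0},
  {"delta_pos": [-0.439,-0.3135,-0.058],"turn": [0,0,0.6675],"fingers": 0},
  {"delta_pos": [-0.439,-0.3135,-0.058],"turn": [0,0,0.6675],"fingers": 0},
  {"delta_pos": [-0.439,-0.3135,-0.058],"turn": [0,0,0.6675],"fingers": 0},
  {"delta_pos": [-0.439,-0.3135,-0.058],"turn": [0,0,0.6675],"fingers": 0},
], force=30)

```text
clock: 1.48
position: [0.5016, 0.1974, 0.2996]
ee_rot: [0.709, 0.705, -0.001, 0.001]
ft_force: [-1.2, 1.1, -0.4]
grip_width: 0.999
grasp_force: 0.0
```

```bash
python3 -c "
from h import *
o=st();go((.501,-.296,.2),-84.7,o);go((.501,-.296,.062),-84.7,o)"
```

```text
t 1.48 p [0.5016 0.1974 0.2996] yaw -0.31 z [-0.0002 -0.0019 -1.    ] F [-1.2421  1.1269 -0.3635] w 0.999 gf 0.0 j [-0.8709  0.111   0.4499  1.6213 -0.047   1.4213 -0.4217]
to (0.501, -0.296, 0.2) -84.7 delta [-0.4932  0.0021  0.1006] turn [0.001 0.002 1.473] rows 8.1
to (0.501, -0.296, 0.062) -84.7 delta [-0.493   0.0021  0.2386] turn [0.001 0.002 1.473] rows 8.8
```

Converted, 1.473 rad is 0.7365.

Emit:
move_arm([
  {"delta_pos": [-0.493,0.002,0.1],"turn": [0,0,0.1],"fingers": 0},
  {"delta_pos": [-0.493,0.002,0.1],"turn": [0,0,0.2],"fingers": 0},
  {"delta_pos": [-0.493,0.002,0.1],"turn": [0,0,0.3],"fingers": 0},
  {"delta_pos": [-0.493,0.002,0.1],"turn": [0,0,0.4],"fingers": 0},
  {"delta_pos": [-0.493,0.002,0.1],"turn": [0,0,0.5],"fingers": 0},
  {"delta_pos": [-0.493,0.002,0.1],"turn": [0,0,0.6],"fingers": 0},
  {"delta_pos": [-0.493,0.002,0.1],"turn": [0,0,0.7],"fingers": 0.2},
  {"delta_pos": [-0.493,0.002,0.1],"turn": [0,0,0.7365],"fingers": 0.3},
  {"delta_pos": [-0.493,0.002,0.1],"turn": [0,0,0.7365],"fingers": 0.4},
  {"delta_pos": [-0.493,0.002,0.1],"turn": [0,0,0.7365],"fingers": 0.4},
  {"delta_pos": [-0.493,0.002,0.1],"turn": [0,0,0.7365],"fingers": 0.4},
])

```text
clock: 2.85
position: [0.5024, -0.2906, 0.2004]
ee_rot: [0.999, 0.051, 0.0, -0.001]
ft_force: [-0.4, 0.3, 0.0]
grip_width: 0.602
grasp_force: 0.0
```

```bash
python3 -c "
from h import *
o=st();go((.501,-.296,.062),-84.7,o)"
```

```text
t 2.85 p [ 0.5024 -0.2906  0.2004] yaw -84.21 z [ 0.0006  0.0014 -1.    ] F [-0.3651  0.3105  0.0185] w 0.602 gf 0.0 j [-0.281   0.3506  0.9025  1.6789 -0.2893  1.2529 -0.786 ]
to (0.501, -0.296, 0.062) -84.7 delta [-0.0021  0.0054  0.1384] turn [-0.001 -0.001  0.009] rows 2.2
```

Converted, 0.009 rad is 0.0045.

Emit:
move_arm([
  {"delta_pos": [-0.002,0.004,0.05],"turn": [0,0,0.0045],"fingers": 0.4},
  {"delta_pos": [-0.002,0.004,0.09],"turn": [0,0,0.0045],"fingers": 0.4},
  {"delta_pos": [-0.002,0.004,0.12],"turn": [0,0,0.0045],"fingers": 0.4},
  {"delta_pos": [-0.002,0.004,0.138],"turn": [0,0,0.0045],"fingers": 0.4},
  {"delta_pos": [-0.002,0.004,0.138],"turn": [0,0,0.0045],"fingers": 0.4},
  {"delta_pos": [-0.002,0.004,0.138],"turn": [0,0,0.0045],"fingers": 0.4},
])

```text
clock: 3.6
position: [0.5008, -0.297, 0.0635]
ee_rot: [0.999, 0.045, 0.001, 0.0]
ft_force: [-1.1, -0.3, 0.1]
grip_width: 0.6
grasp_force: 0.0
```

```bash
python3 -c "
from h import *
o=st();go((.501,-.296,.062),-84.7,o)
c=camera('scene');save('s1',c)
P=np.array([.501,-.296,.062]);q=c['R']@P+c['t'];u=int(c['fx']*q[0]/q[2]+c['cx']);v=int(c['fy']*q[1]/q[2]+c['cy']);print(u,v)
im=c['color'][max(v-60,0):v+60,max(u-80,0):u+80];cv2.imwrite('pics/s1c.png',cv2.cvtColor(cv2.resize(im,None,fx=4,fy=4),cv2.COLOR_RGB2BGR))"
```

```text
t 3.6 p [ 0.5008 -0.297   0.0635] yaw -84.88 z [ 0.0017 -0.0004 -1.    ] F [-1.1387 -0.2522  0.078 ] w 0.6 gf 0.0 j [-0.1833  0.5178  0.8079  1.802  -0.4374  1.0082 -0.6833]
to (0.501, -0.296, 0.062) -84.7 delta [ 0.0003 -0.0009  0.0015] turn [ 0.001 -0.002 -0.003] rows 0.0
203 179
```

View pics/s1c.png

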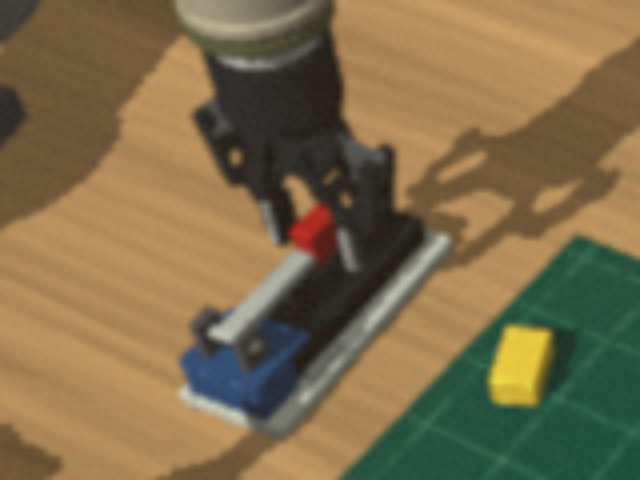

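The open fingers straddle the red grip, which sits at crop pixel (312,232). Closing and swinging the bar up.

Emit:
move_arm([
  {"delta_pos": [0,0,0],"turn": [0,0,0],"fingers": 1},
  {"delta_pos": [0,0,0],"turn": [0,0,0],"fingers": 1},
  {"delta_pos": [0,0,0],"turn": [0,0,0],"fingers": 1},
  {"delta_pos": [0,0,0],"turn": [0,0,0],"fingers": 1},
  {"delta_pos": [0,0,0],"turn": [0,0,0],"fingers": 1},
  {"delta_pos": [0.001,0,-0.011],"turn": [0,0,0],"fingers": 1},
  {"delta_pos": [0.004,0,-0.022],"turn": [0,0,0],"fingers": 1},
  {"delta_pos": [0.004,0,-0.022],"turn": [0,0,0],"fingers": 1},
], force=30)

```text
clock: 4.65
position: [0.5046, -0.2987, 0.0856]
ee_rot: [0.999, 0.044, 0.001, 0.002]
ft_force: [0.5, -6.7, 1.2]
grip_width: 0.208
grasp_force: 35.6
```

```bash
python3 -c "
from h import *
st()"
```

```text
t 4.65 p [ 0.5046 -0.2987  0.0856] yaw -84.99 z [ 0.0025 -0.0035 -1.    ] F [ 0.4717 -6.7209  1.2397] w 0.208 gf 35.58946430683136 j [-0.198   0.4958  0.8271  1.7784 -0.4143  1.047  -0.7033]
```

Emit:
move_arm([
  {"delta_pos": [0.004,0.001,-0.011],"turn": [0,0,0],"fingers": 1},
  {"delta_pos": [0.009,0.001,-0.021],"turn": [0,0,0],"fingers": 1},
  {"delta_pos": [0.016,0.001,-0.03],"turn": [0,0,0],"fingers": 1},
  {"delta_pos": [0.023,0.001,-0.039],"turn": [0,0,0],"fingers": 1},
  {"delta_pos": [0.032,0.001,-0.046],"turn": [0,0,0],"fingers": 1},
  {"delta_pos": [0.041,0.001,-0.053],"turn": [0,0,0],"fingers": 1},
  {"delta_pos": [0.051,0.001,-0.058],"turn": [0,0,0],"fingers": 1},
  {"delta_pos": [0.062,0.001,-0.062],"turn": [0,0,0],"fingers": 1},
  {"delta_pos": [0.073,0.001,-0.065],"turn": [0,0,0],"fingers": 1},
  {"delta_pos": [0.081,0.001,-0.066],"turn": [0,0,0],"fingers": 1},
  {"delta_pos": [0.081,0.001,-0.066],"turn": [0,0,0],"fingers": 1},
  {"delta_pos": [0.081,0.001,-0.066],"turn": [0,0,0],"fingers": 1},
])

```text
clock: 6.15
position: [0.5841, -0.2919, 0.1506]
ee_rot: [0.999, 0.044, -0.0, 0.001]
ft_force: [-1.8, -5.8, 1.0]
grip_width: 0.2
grasp_force: 34.1
```

```bash
python3 -c "
from h import *
st()
c=camera('scene');im=c['color'][90:250,120:290];cv2.imwrite('pics/s2c.png',cv2.cvtColor(cv2.resize(im,None,fx=3.5,fy=3.5),cv2.COLOR_RGB2BGR))"
```

```text
t 6.15 p [ 0.5841 -0.2919  0.1506] yaw -85.0 z [-0.0002 -0.0019 -1.    ] F [-1.7914 -5.7551  0.976 ] w 0.2 gf 34.05370473861694 j [-0.1889  0.5678  0.8192  1.53   -0.428   1.2308 -0.7878]
```

View pics/s2c.png

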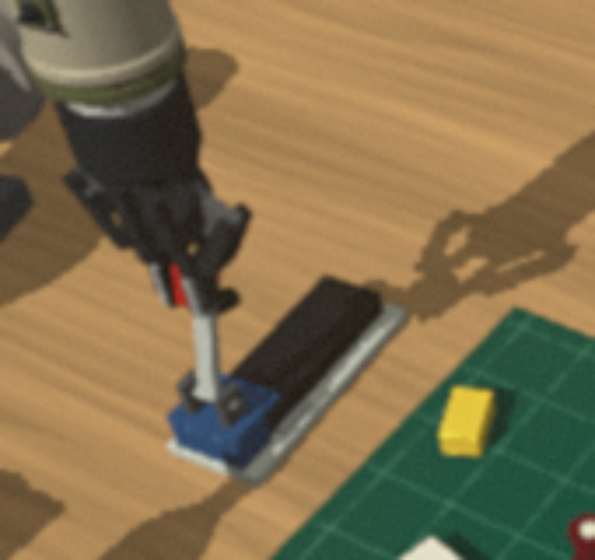

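The bar stands near vertical, gripped at crop pixel (180,285), with the stone still in place. Releasing and going straight up.

Emit:
move_arm([
  {"delta_pos": [0,0,0],"turn": [0,0,0],"fingers": 0.4},
  {"delta_pos": [0,0,0],"turn": [0,0,0],"fingers": 0.4},
  {"delta_pos": [0,0,0],"turn": [0,0,0],"fingers": 0.4},
  {"delta_pos": [0,0,-0.04],"turn": [0,0,0],"fingers": 0.4},
  {"delta_pos": [0,0,-0.08],"turn": [0,0,0],"fingers": 0.4},
  {"delta_pos": [0,0,-0.1],"turn": [0,0,0],"fingers": 0.4},
  {"delta_pos": [-0.06,0,-0.1],"turn": [0,0,0],"fingers": 0.2},
  {"delta_pos": [-0.12,0,-0.1],"turn": [0,0,0],"fingers": 0},
  {"delta_pos": [-0.18,0,-0.1],"turn": [0,0,0],"fingers": 0},
  {"delta_pos": [-0.2,0,-0.1],"turn": [0,0,0],"fingers": 0},
  {"delta_pos": [-0.2,0,-0.1],"turn": [0,0,0],"fingers": 0},
])

```text
clock: 7.58
position: [0.3847, -0.3079, 0.2502]
ee_rot: [0.999, 0.044, 0.001, -0.001]
ft_force: [0.9, 0.5, 0.3]
grip_width: 1.002
grasp_force: 0.0
```

```bash
python3 -c "
from h import *
o=st()
for n in('top','scene'):
    c=camera(n);P=pts(c)
    m=(np.abs(P[...,2]-.034)<.006)&(P[...,0]>.38)&(P[...,0]<.62)&(np.abs(P[...,1]+.29)<.06)&(c['color'].max(-1)<75)
    n_,l,s,_=cv2.connectedComponentsWithStats(m.astype(np.uint8));k=1+np.argmax(s[1:,4]);v,u=np.nonzero(l==k)
    Q=np.array([ray(c,a,b,.034)[:2] for a,b in zip(u,v)])
    print(n,cv2.minAreaRect((Q*1000).astype(np.float32)),len(u))
    h=(P[...,0]>.53)&(P[...,0]<.66)&(np.abs(P[...,1]+.29)<.04)&(P[...,2]>.1)&(P[...,2]<.2)
    r=h&(c['color'][...,0]>110)&(c['color'][...,1]<70);print(' red',r.sum(),P[r].mean(0) if r.any() else '')
go((.501,-.296,.1),-84.7,o)"
```

```text
t 7.58 p [ 0.3847 -0.3079  0.2502] yaw -84.96 z [ 0.0018  0.0025 -1.    ] F [0.9051 0.5437 0.2644] w 1.002 gf 0.0 j [-0.3974 -0.0038  0.9999  1.8296  0.0001  1.314  -0.8803]
top ((495.27032470703125, -295.8512268066406), (135.0953826904297, 53.7299690246582), 4.478117942810059) 768
 red 64 [ 0.5724 -0.2906  0.17  ]
scene ((522.3211059570312, -291.19659423828125), (189.1813201904297, 56.40424728393555), 5.497949600219727) 692
 red 93 [ 0.5825 -0.2889  0.1644]
to (0.501, -0.296, 0.1) -84.7 delta [ 0.1166 -0.0013  0.1504] turn [-0.002 -0.002 -0.004] rows 3.0
```

Emit:
move_arm([
  {"delta_pos": [0.06,-0.001,0.05],"turn": [0,0,0],"fingers": 0},
  {"delta_pos": [0.117,-0.001,0.1],"turn": [0,0,0],"fingers": 0},
  {"delta_pos": [0.117,-0.001,0.15],"turn": [0,0,0],"fingers": 0},
  {"delta_pos": [0.117,-0.001,0.18],"turn": [0,0,0],"fingers": 0},
  {"delta_pos": [0.117,-0.001,0.2],"turn": [0,0,0],"fingers": 0},
  {"delta_pos": [0.117,-0.001,0.21],"turn": [0,0,0],"fingers": 0},
  {"delta_pos": [0.117,-0.001,0.219],"turn": [0,0,0],"fingers": 0},
  {"delta_pos": [0.117,-0.001,0.219],"turn": [0,0,0],"fingers": 0},
  {"delta_pos": [0.117,-0.001,0.219],"turn": [0,0,0],"fingers": 0},
])

```text
clock: 8.8
position: [0.5026, -0.2968, 0.0323]
ee_rot: [0.999, 0.044, 0.001, 0.0]
ft_force: [0.2, -0.9, -0.0]
grip_width: 1.002
grasp_force: 0.0
```

```bash
python3 -c "
from h import *
o=st();go((.502,-.2955,.03),-85,o)
c=camera('scene');im=c['color'][110:250,140:290];cv2.imwrite('pics/s3c.png',cv2.cvtColor(cv2.resize(im,None,fx=4,fy=4),cv2.COLOR_RGB2BGR))"
```

```text
t 8.8 p [ 0.5026 -0.2968  0.0323] yaw -84.91 z [ 0.0016 -0.0002 -1.    ] F [ 0.2195 -0.8782 -0.0268] w 1.002 gf 0.0 j [-0.1948  0.5869  0.8292  1.8163 -0.5192  0.9689 -0.6268]
to (0.502, -0.2955, 0.03) -85 delta [-0.0004 -0.0014  0.0023] turn [ 0.    -0.002  0.002] rows 0.0
```

View pics/s3c.png

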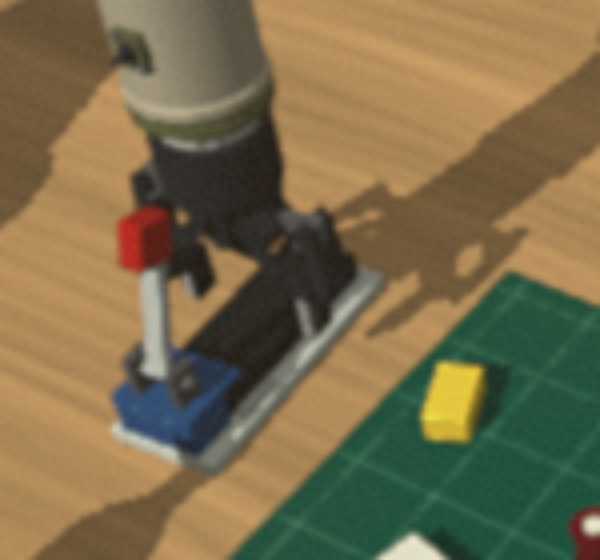

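The fingers straddle the black stone, with the near tip just above the plate at crop pixel (308,325), and the bar stands open. Closing.

Emit:
move_arm([
  {"delta_pos": [0,-0.001,0],"turn": [0,0,0],"fingers": 0.25},
  {"delta_pos": [0,-0.001,0],"turn": [0,0,0],"fingers": 0.3},
  {"delta_pos": [0,-0.001,0],"turn": [0,0,0],"fingers": 0.6},
  {"delta_pos": [0,-0.001,0],"turn": [0,0,0],"fingers": 0.8},
  {"delta_pos": [0,-0.001,0],"turn": [0,0,0],"fingers": 0.8},
  {"delta_pos": [0,-0.001,0],"turn": [0,0,0],"fingers": 0.8},
  {"delta_pos": [0,-0.001,0],"turn": [0,0,0],"fingers": 0.8},
], force=70)

```text
clock: 9.72
position: [0.5023, -0.2965, 0.0323]
ee_rot: [0.999, 0.044, 0.001, 0.0]
ft_force: [-1.7, -0.7, 9.0]
grip_width: 0.61
grasp_force: 73.3
```

```bash
python3 -c "
from h import *
st()"
```

```text
t 9.72 p [ 0.5023 -0.2965  0.0323] yaw -84.94 z [ 0.0013 -0.0009 -1.    ] F [-1.7316 -0.6982  9.0289] w 0.61 gf 73.3462142944336 j [-0.1966  0.5863  0.8301  1.8175 -0.5184  0.9683 -0.6281]
```

Emit:
move_arm([
  {"delta_pos": [-0.005,0,-0.001],"turn": [0,0,0],"fingers": 0.8},
  {"delta_pos": [-0.015,0,-0.001],"turn": [0,0,0],"fingers": 0.8},
  {"delta_pos": [-0.03,0,-0.001],"turn": [0,0,0],"fingers": 0.8},
  {"delta_pos": [-0.04,0,-0.001],"turn": [0,0,0],"fingers": 0.8},
  {"delta_pos": [-0.04,0,-0.005],"turn": [0,0,0],"fingers": 0.8},
  {"delta_pos": [-0.04,0,-0.02],"turn": [0,0,0],"fingers": 0.8},
  {"delta_pos": [-0.04,0,-0.06],"turn": [0,0,0],"fingers": 0.8},
  {"delta_pos": [-0.04,0,-0.1],"turn": [0,0,0],"fingers": 0.8},
  {"delta_pos": [-0.04,0,-0.13],"turn": [0,0,0],"fingers": 0.8},
  {"delta_pos": [-0.04,0,-0.13],"turn": [0,0,0],"fingers": 0.8},
  {"delta_pos": [-0.04,0,-0.13],"turn": [0,0,0],"fingers": 0.8},
])

```text
clock: 11.1
position: [0.4619, -0.2985, 0.1606]
ee_rot: [0.999, 0.045, -0.0, -0.0]
ft_force: [0.4, 0.7, -4.2]
grip_width: 0.609
grasp_force: 74.6
```

```bash
python3 -c "
from h import *
o=st()
c=camera('scene');save('s4',c)
go((.506,.324,.2),-98.5,o);go((.5,0.,.2),-90,o)"
```

```text
t 11.1 p [ 0.4619 -0.2985  0.1606] yaw -84.88 z [-0.0009  0.0009 -1.    ] F [ 0.4102  0.7494 -4.2417] w 0.609 gf 74.6491527557373 j [-0.3384  0.3439  0.9986  1.806  -0.314   1.1638 -0.7208]
to (0.506, 0.324, 0.2) -98.5 delta [ 0.0995 -0.6162 -0.0389] turn [-0.001  0.001  0.238] rows 10.0
to (0.5, 0.0, 0.2) -90 delta [ 0.0646 -0.294  -0.0392] turn [-0.001  0.001  0.089] rows 4.9
```

View pics/s4.png

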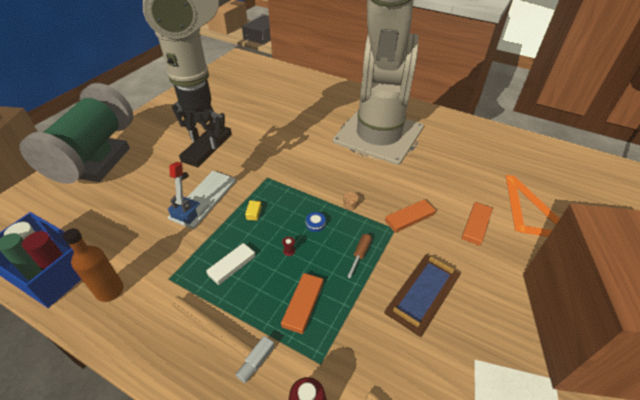

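The stone is held level under the gripper at (205,145); the bar is open at (178,185) and the reel untouched at (289,246).

Converted, -1.6 rad is -0.8.

Emit:
move_arm([
  {"delta_pos": [0.01,-0.03,-0.02],"turn": [0,0,-0.08],"fingers": 0.8},
  {"delta_pos": [0.02,-0.06,-0.04],"turn": [0,0,-0.16],"fingers": 0.8},
  {"delta_pos": [0.03,-0.1,-0.04],"turn": [0,0,-0.24],"fingers": 0.8},
  {"delta_pos": [0.04,-0.14,-0.04],"turn": [0,0,-0.32],"fingers": 0.8},
  {"delta_pos": [0.05,-0.18,-0.04],"turn": [0,0,-0.4],"fingers": 0.8},
  {"delta_pos": [0.06,-0.22,-0.04],"turn": [0,0,-0.48],"fingers": 0.8},
  {"delta_pos": [0.065,-0.25,-0.04],"turn": [0,0,-0.56],"fingers": 0.8},
  {"delta_pos": [0.065,-0.28,-0.04],"turn": [0,0,-0.64],"fingers": 0.8},
  {"delta_pos": [0.065,-0.294,-0.04],"turn": [0,0,-0.72],"fingers": 0.8},
  {"delta_pos": [0.065,-0.294,-0.04],"turn": [0,0,-0.8],"fingers": 0.8},
  {"delta_pos": [0.065,-0.294,-0.04],"turn": [0,0,-0.8],"fingers": 0.8},
])

```text
clock: 12.52
position: [0.5001, -0.0006, 0.2002]
ee_rot: [0.665, 0.747, -0.001, -0.001]
ft_force: [0.9, 0.1, -4.3]
grip_width: 0.609
grasp_force: 74.9
```

```bash
python3 -c "
from h import *
o=st()
go((.506,.324,.12),81.5,o)"
```

```text
t 12.53 p [ 0.5001 -0.0006  0.2002] yaw 6.71 z [-0.002  -0.0006 -1.    ] F [ 0.8951  0.1218 -4.3243] w 0.609 gf 74.90531086921692 j [-0.7357  0.0817  0.685   1.8713 -0.0547  1.2095  0.0842]
to (0.506, 0.324, 0.12) 81.5 delta [0.3218 0.0439 0.08  ] turn [-0.002 -0.001 -1.305] rows 7.0
```

Converted, -1.305 rad is -0.6525.

Emit:
move_arm([
  {"delta_pos": [0.04,0.005,0],"turn": [0,0,-0.08],"fingers": 0.8},
  {"delta_pos": [0.08,0.01,0],"turn": [0,0,-0.16],"fingers": 0.8},
  {"delta_pos": [0.12,0.015,0],"turn": [0,0,-0.24],"fingers": 0.8},
  {"delta_pos": [0.16,0.02,0],"turn": [0,0,-0.32],"fingers": 0.8},
  {"delta_pos": [0.2,0.025,0],"turn": [0,0,-0.4],"fingers": 0.8},
  {"delta_pos": [0.25,0.03,0.02],"turn": [0,0,-0.48],"fingers": 0.8},
  {"delta_pos": [0.29,0.04,0.05],"turn": [0,0,-0.56],"fingers": 0.8},
  {"delta_pos": [0.322,0.044,0.07],"turn": [0,0,-0.64],"fingers": 0.8},
  {"delta_pos": [0.322,0.044,0.08],"turn": [0,0,-0.6525],"fingers": 0.8},
  {"delta_pos": [0.322,0.044,0.08],"turn": [0,0,-0.6525],"fingers": 0.8},
  {"delta_pos": [0.322,0.044,0.08],"turn": [0,0,-0.6525],"fingers": 0.8},
])

```text
clock: 13.9
position: [0.5073, 0.3231, 0.1219]
ee_rot: [0.076, 0.997, 0.0, 0.0]
ft_force: [0.0, -0.4, -3.7]
grip_width: 0.606
grasp_force: 74.9
```

```bash
python3 -c "
from h import *
o=st()
go((.506,.324,.036),81.5,o)
R=Ro.from_quat(o['ee_rot']).as_matrix()
for n in('top','scene'):
    c=camera(n);P=pts(c);L=(P-o['position'])@R   # tool frame
    # stone: underside 20 mm ahead of TCP, top 2 mm behind
    m=(np.abs(L[...,2]+.002)<.005)&(np.abs(L[...,0])<.1)&(np.abs(L[...,1])<.05)&(np.abs(L[...,0])>.02)
    q=L[m];print(n,m.sum(),q[:,:2].min(0),q[:,:2].max(0),np.percentile(q[:,0],[1,99]),'z ends',np.median(q[q[:,0]<-.04,2]),np.median(q[q[:,0]>.04,2]))
    t=(P[...,2]>.020)&(P[...,2]<.03)&(np.hypot(P[...,0]-.506,P[...,1]-.324)<.11);k=(P[t][:,:2]-[.506,.324])@R[:2,:2];print(' stops lx',np.sort(k[:,0])[[0,-1]],t.sum(), np.median(k[k[:,0]<0,0]) if (k[:,0]<0).any() else '',np.median(k[k[:,0]>0,0]) if (k[:,0]>0).any() else '')
c=camera('scene');save('s5',c)
"
```

```text
t 13.9 p [0.5073 0.3231 0.1219] yaw 81.28 z [ 0.0007  0.0001 -1.    ] F [ 0.041  -0.4388 -3.659 ] w 0.606 gf 74.85859036445618 j [-0.9242  0.3826  0.3477  1.6864 -0.1431  1.097   0.8843]
to (0.506, 0.324, 0.036) 81.5 delta [0.0015 0.0007 0.0859] turn [ 0.     0.001 -0.004] rows 1.4
top 571 [-0.077  -0.0265] [0.0727 0.0281] [-0.076   0.0708] z ends -0.002126802332207748 -0.0022826042426978494
 stops lx [-0.0855  0.0858] 47 -0.0817398661026431 0.08300306582879248
scene 885 [-0.0786 -0.0265] [0.0652 0.0276] [-0.0779  0.0396] z ends -0.002007285363592701 -0.0012806948221336964
 stops lx [-0.0868 -0.0806] 101 -0.08489841547272815
```

View pics/s5.png

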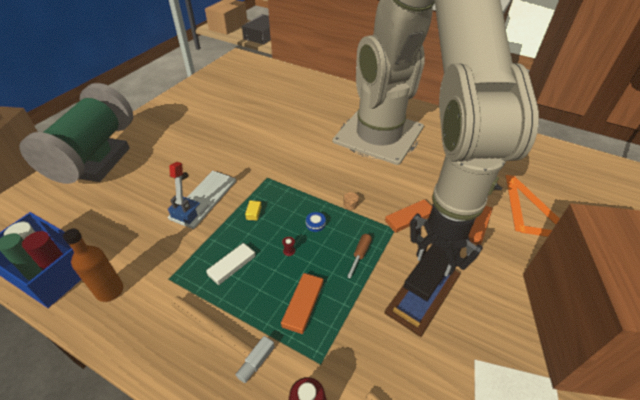

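The stone is level and lined up above the cradle at (430,275), with its centre about 2 mm to +x of the TCP. Lowering.

Converted, -0.004 rad is -0.002.

Emit:
move_arm([
  {"delta_pos": [0.003,0.001,0.03],"turn": [0,0,-0.002],"fingers": 0.8},
  {"delta_pos": [0.003,0.001,0.055],"turn": [0,0,-0.002],"fingers": 0.8},
  {"delta_pos": [0.003,0.001,0.07],"turn": [0,0,-0.002],"fingers": 0.8},
  {"delta_pos": [0.003,0.001,0.08],"turn": [0,0,-0.002],"fingers": 0.8},
  {"delta_pos": [0.003,0.001,0.084],"turn": [0,0,-0.002],"fingers": 0.8},
  {"delta_pos": [0.003,0.001,0.086],"turn": [0,0,-0.002],"fingers": 0.8},
  {"delta_pos": [0.003,0.001,0.086],"turn": [0,0,-0.002],"fingers": 0.8},
  {"delta_pos": [0.003,0.001,0.086],"turn": [0,0,-0.002],"fingers": 0.8},
])

```text
clock: 15.05
position: [0.504, 0.326, 0.0358]
ee_rot: [0.072, 0.997, 0.0, 0.0]
ft_force: [0.3, -0.3, -3.8]
grip_width: 0.61
grasp_force: 74.8
```

```bash
python3 -c "
from h import *
o=st()"
```

```text
t 15.05 p [0.504  0.326  0.0358] yaw 81.76 z [ 0.0006  0.0006 -1.    ] F [ 0.2638 -0.2718 -3.7871] w 0.61 gf 74.83139634132385 j [-0.9071  0.4856  0.32    1.7491 -0.1837  0.9354  0.9147]
```

Emit:
move_arm([
  {"delta_pos": [0,-0.0015,0.001],"turn": [0,0,0],"fingers": 0.8},
  {"delta_pos": [0,-0.0015,0.002],"turn": [0,0,0],"fingers": 0.8},
  {"delta_pos": [0,-0.0015,0.002],"turn": [0,0,0],"fingers": 0.8},
  {"delta_pos": [0,-0.0015,0.002],"turn": [0,0,0],"fingers": 0.2},
  {"delta_pos": [0,-0.0015,0.002],"turn": [0,0,0],"fingers": 0},
  {"delta_pos": [0,-0.0015,0.002],"turn": [0,0,0],"fingers": 0},
  {"delta_pos": [0,-0.0015,-0.02],"turn": [0,0,0],"fingers": 0},
  {"delta_pos": [0,-0.0015,-0.06],"turn": [0,0,0],"fingers": 0},
  {"delta_pos": [0,-0.0015,-0.12],"turn": [0,0,0],"fingers": 0},
  {"delta_pos": [0,-0.0015,-0.16],"turn": [0,0,0],"fingers": 0},
  {"delta_pos": [0,-0.0015,-0.16],"turn": [0,0,0],"fingers": 0},
])

```text
clock: 16.42
position: [0.5051, 0.3252, 0.199]
ee_rot: [0.072, 0.997, 0.002, 0.002]
ft_force: [0.6, 0.7, -0.1]
grip_width: 1.0
grasp_force: 0.0
```

```bash
python3 -c "
from h import *
o=st()
go((.6585,.1038,.15),100,o)
go((.58,.2,.2),90,o)"
```

```text
t 16.43 p [0.5051 0.3252 0.199 ] yaw 81.75 z [ 0.0048  0.0043 -1.    ] F [ 0.5598  0.7108 -0.0754] w 1.0 gf 0.0 j [-0.9436  0.3065  0.3623  1.6119 -0.1143  1.2376  0.8668]
to (0.6585, 0.1038, 0.15) 100 delta [-0.1834 -0.1973  0.0487] turn [ 0.004  0.005 -0.319] rows 4.4
to (0.58, 0.2, 0.2) 90 delta [-0.0921 -0.1132 -0.0012] turn [ 0.005  0.004 -0.144] rows 2.3
```

Converted, -0.32 rad is -0.16.

Emit:
move_arm([
  {"delta_pos": [-0.04,-0.05,0],"turn": [0,0,-0.04],"fingers": 0},
  {"delta_pos": [-0.09,-0.1,0],"turn": [0,0,-0.08],"fingers": 0},
  {"delta_pos": [-0.14,-0.15,0.02],"turn": [0,0,-0.125],"fingers": 0},
  {"delta_pos": [-0.183,-0.197,0.05],"turn": [0,0,-0.16],"fingers": 0},
  {"delta_pos": [-0.183,-0.197,0.05],"turn": [0,0,-0.16],"fingers": 0},
  {"delta_pos": [-0.183,-0.197,0.05],"turn": [0,0,-0.16],"fingers": 0},
  {"delta_pos": [-0.183,-0.197,0.05],"turn": [0,0,-0.16],"fingers": 0},
])

```text
clock: 17.3
position: [0.6558, 0.1043, 0.1447]
ee_rot: [-0.088, 0.996, 0.0, -0.0]
ft_force: [0.1, 0.1, -0.7]
grip_width: 1.0
grasp_force: 0.0
```

```bash
cat >> h.py <<'E'
def wrect(c,x,y,r,h,tol=.006,col=None):
    "rect of the level face at height h within r of (x,y), cast on plane h"
    P=pts(c);m=(np.abs(P[...,2]-h)<tol)&(np.hypot(P[...,0]-x,P[...,1]-y)<r)
    if col is not None: m&=col(c['color'].astype(int))
    n,l,s,_=cv2.connectedComponentsWithStats(m.astype(np.uint8));k=1+np.argmax(s[1:,4]);v,u=np.nonzero(l==k)
    Q=np.array([ray(c,a,b,h)[:2] for a,b in zip(u,v)]);(X,Y),(a,b),t=cv2.minAreaRect((Q*1000).astype(np.float32))
    if a<b:a,b,t=b,a,t+90
    return 'c %.1f %.1f size %.1f %.1f yaw %.1f z %.1f'%(X,Y,a,b,(t+90)%180-90,1000*np.median(P[v,u,2]))
E
python3 -c "
from h import *
o=st()
for n in('top','scene'):
    c=camera(n);print(n,wrect(c,.506,.324,.1,.036,.005,lambda i:i.max(-1)<90))
go((.6585,.1038,.016),100,o)"
```

```text
t 17.3 p [0.6558 0.1043 0.1447] yaw 100.15 z [-0.001   0.0005 -1.    ] F [ 0.099   0.1148 -0.6913] w 1.0 gf 0.0 j [-0.5241  0.5024  0.4098  1.4855 -0.2082  1.1977  1.6648]
top c 506.0 324.5 size 149.7 55.7 yaw -8.3 z 36.8
scene c 507.9 324.2 size 152.2 54.1 yaw -8.5 z 36.3
to (0.6585, 0.1038, 0.016) 100 delta [-0.0027 -0.0011  0.1287] turn [ 0.001 -0.001  0.003] rows 2.1
```

The black stone lies at (506.5,324.4), yaw -8.4°, so it is centred in the cradle. Next the medium.

Converted, 0.003 rad is 0.0015.

Emit:
move_arm([
  {"delta_pos": [-0.003,-0.001,0.04],"turn": [0,0,0.0015],"fingers": 0},
  {"delta_pos": [-0.003,-0.001,0.08],"turn": [0,0,0.0015],"fingers": 0},
  {"delta_pos": [-0.003,-0.001,0.11],"turn": [0,0,0.0015],"fingers": 0},
  {"delta_pos": [-0.003,-0.001,0.122],"turn": [0,0,0.0015],"fingers": 0},
  {"delta_pos": [-0.003,-0.001,0.127],"turn": [0,0,0.0015],"fingers": 0},
  {"delta_pos": [-0.003,-0.001,0.127],"turn": [0,0,0.0015],"fingers": 0},
  {"delta_pos": [-0.003,-0.001,0.127],"turn": [0,0,0.0015],"fingers": 0.3},
  {"delta_pos": [-0.003,-0.001,0.127],"turn": [0,0,0.0015],"fingers": 0.5},
  {"delta_pos": [-0.003,-0.001,0.127],"turn": [0,0,0.0015],"fingers": 0.8},
  {"delta_pos": [-0.003,-0.001,0.127],"turn": [0,0,0.0015],"fingers": 0.8},
  {"delta_pos": [-0.003,-0.001,0.127],"turn": [0,0,0.0015],"fingers": 0.8},
  {"delta_pos": [-0.003,-0.001,0.127],"turn": [0,0,0.0015],"fingers": 0.8},
])

```text
clock: 18.9
position: [0.6602, 0.1026, 0.0195]
ee_rot: [-0.086, 0.996, 0.0, 0.001]
ft_force: [-1.2, -0.4, 6.8]
grip_width: 0.537
grasp_force: 72.8
```

```bash
python3 -c "
from h import *
st()"
```

```text
t 18.9 p [0.6602 0.1026 0.0195] yaw 99.92 z [ 0.0016  0.0005 -1.    ] F [-1.2293 -0.3889  6.8334] w 0.537 gf 72.83408403396606 j [-0.4922  0.6428  0.3704  1.563  -0.2639  0.9837  1.7013]
```

Emit:
move_arm([
  {"delta_pos": [0,0,-0.02],"turn": [0,0,0],"fingers": 0.8},
  {"delta_pos": [0,0,-0.06],"turn": [0,0,0],"fingers": 0.8},
  {"delta_pos": [0,0,-0.11],"turn": [0,0,0],"fingers": 0.8},
  {"delta_pos": [0,0,-0.14],"turn": [0,0,0],"fingers": 0.8},
  {"delta_pos": [0,0,-0.14],"turn": [0,0,0],"fingers": 0.8},
  {"delta_pos": [0,0,-0.14],"turn": [0,0,0],"fingers": 0.8},
])

```text
clock: 19.65
position: [0.6588, 0.1026, 0.1573]
ee_rot: [-0.087, 0.996, 0.0, -0.001]
ft_force: [-0.1, -0.6, -2.9]
grip_width: 0.539
grasp_force: 72.5
```

```bash
python3 -c "
from h import *
o=st()
go((.507,.3243,.12),81.6,o)"
```

```text
t 19.65 p [0.6588 0.1026 0.1573] yaw 99.92 z [-0.0016 -0.0001 -1.    ] F [-0.0997 -0.5623 -2.9087] w 0.539 gf 72.46651411056519 j [-0.5233  0.4987  0.4161  1.4641 -0.2071  1.224   1.6626]
to (0.507, 0.3243, 0.12) 81.6 delta [0.1112 0.2445 0.0375] turn [-0.    -0.002  0.32 ] rows 4.3
```

Converted, 0.32 rad is 0.16.

Emit:
move_arm([
  {"delta_pos": [0.02,0.045,0],"turn": [0,0,0.03],"fingers": 0.8},
  {"delta_pos": [0.045,0.1,0],"turn": [0,0,0.06],"fingers": 0.8},
  {"delta_pos": [0.07,0.155,0],"turn": [0,0,0.1],"fingers": 0.8},
  {"delta_pos": [0.095,0.21,0.01],"turn": [0,0,0.14],"fingers": 0.8},
  {"delta_pos": [0.111,0.244,0.03],"turn": [0,0,0.16],"fingers": 0.8},
  {"delta_pos": [0.111,0.244,0.038],"turn": [0,0,0.16],"fingers": 0.8},
  {"delta_pos": [0.111,0.244,0.038],"turn": [0,0,0.16],"fingers": 0.8},
  {"delta_pos": [0.111,0.244,0.038],"turn": [0,0,0.16],"fingers": 0.8},
])

```text
clock: 20.65
position: [0.5091, 0.3224, 0.1204]
ee_rot: [0.074, 0.997, -0.0, 0.0]
ft_force: [0.0, -0.6, -3.1]
grip_width: 0.535
grasp_force: 72.6
```

```bash
cat >> h.py <<'E'
def held(o,zt,yw):
    "extent in the tool frame of a held block's top face, zt behind TCP"
    R=Ro.from_quat(o['ee_rot']).as_matrix()
    for n in('top','scene'):
        c=camera(n);L=(pts(c)-o['position'])@R
        m=(np.abs(L[...,2]-zt)<.005)&(np.abs(L[...,0])<.1)&(np.abs(L[...,1])<yw)&(np.abs(L[...,0])>.02)
        q=L[m];print(n,len(q),'x',q[:,0].min(),q[:,0].max(),'y',np.percentile(q[:,1],[1,99]),'z ends',np.median(q[q[:,0]<-.035,2]),np.median(q[q[:,0]>.035,2]))
E
python3 -c "
from h import *
o=st();held(o,-.0005,.035)
go((.506,.3243,.0575),81.6,o)"
```

```text
t 20.65 p [0.5091 0.3224 0.1204] yaw 81.47 z [ 0.0004 -0.0006 -1.    ] F [ 0.0064 -0.647  -3.1401] w 0.535 gf 72.55503416061401 j [-0.9498  0.3908  0.3841  1.6856 -0.1604  1.0964  0.9034]
top 429 x -0.0641664031305223 0.06580965728342525 y [-0.0224  0.0236] z ends -0.0008485521617765467 -0.0011901332636383539
scene 642 x -0.06497168510965337 0.04316493282699815 y [-0.0228  0.0243] z ends -0.0007589695463366674 -0.0006538936328944134
to (0.506, 0.3243, 0.0575) 81.6 delta [0.0034 0.0015 0.0629] turn [-0.001  0.    -0.002] rows 1.0
```

Converted, -0.002 rad is -0.001.

Emit:
move_arm([
  {"delta_pos": [0.002,0.001,0.03],"turn": [0,0,-0.001],"fingers": 0.8},
  {"delta_pos": [0.002,0.001,0.05],"turn": [0,0,-0.001],"fingers": 0.8},
  {"delta_pos": [0.002,0.001,0.058],"turn": [0,0,-0.001],"fingers": 0.8},
  {"delta_pos": [0.002,0.001,0.062],"turn": [0,0,-0.001],"fingers": 0.8},
  {"delta_pos": [0.002,0.001,0.062],"turn": [0,0,-0.001],"fingers": 0.8},
  {"delta_pos": [0.002,0.001,0.062],"turn": [0,0,-0.001],"fingers": 0.8},
])

```text
clock: 21.5
position: [0.5067, 0.3254, 0.059]
ee_rot: [0.072, 0.997, 0.0, 0.0]
ft_force: [0.6, -0.8, -3.1]
grip_width: 0.537
grasp_force: 72.5
```

```bash
python3 -c "
from h import *
o=st();go((.507,.3243,.0555),81.6,o)"
```

```text
t 21.5 p [0.5067 0.3254 0.059 ] yaw 81.7 z [ 0.0008  0.0008 -1.    ] F [ 0.6015 -0.7949 -3.111 ] w 0.537 gf 72.49835014343262 j [-0.9378  0.4621  0.3634  1.7329 -0.1922  0.9804  0.9239]
to (0.507, 0.3243, 0.0555) 81.6 delta [-0.0005 -0.001   0.0035] turn [0.001 0.001 0.002] rows 0.1
```

Emit:
move_arm([
  {"delta_pos": [0,-0.001,0.002],"turn": [0,0,0],"fingers": 0.8},
  {"delta_pos": [0,-0.001,0.0035],"turn": [0,0,0],"fingers": 0.8},
  {"delta_pos": [0,-0.001,0.0035],"turn": [0,0,0],"fingers": 0.8},
  {"delta_pos": [0,-0.001,0.0035],"turn": [0,0,0],"fingers": 0.2},
  {"delta_pos": [0,-0.001,0.0035],"turn": [0,0,0],"fingers": 0},
  {"delta_pos": [0,-0.001,0.0035],"turn": [0,0,0],"fingers": 0},
  {"delta_pos": [0,-0.001,-0.02],"turn": [0,0,0],"fingers": 0},
  {"delta_pos": [0,-0.001,-0.06],"turn": [0,0,0],"fingers": 0},
  {"delta_pos": [0,-0.001,-0.12],"turn": [0,0,0],"fingers": 0},
  {"delta_pos": [0,-0.001,-0.14],"turn": [0,0,0],"fingers": 0},
  {"delta_pos": [0,-0.001,-0.14],"turn": [0,0,0],"fingers": 0},
])

```text
clock: 22.88
position: [0.5069, 0.3247, 0.2]
ee_rot: [0.072, 0.997, 0.001, 0.001]
ft_force: [0.0, 1.0, -0.3]
grip_width: 1.001
grasp_force: 0.0
```

```bash
python3 -c "
from h import *
o=st()
go((.653,-.0947,.15),76.5,o)"
```

```text
t 22.88 p [0.5069 0.3247 0.2   ] yaw 81.71 z [ 0.0025  0.0024 -1.    ] F [ 0.0365  1.0461 -0.2936] w 1.001 gf 0.0 j [-0.9709  0.3135  0.4009  1.6063 -0.1281  1.2442  0.8793]
to (0.653, -0.0947, 0.15) 76.5 delta [-0.2049 -0.3941  0.0494] turn [0.003 0.002 0.091] rows 7.2
```

Converted, 0.09 rad is 0.045.

Emit:
move_arm([
  {"delta_pos": [-0.02,-0.04,0],"turn": [0,0,0.005],"fingers": 0},
  {"delta_pos": [-0.05,-0.1,0],"turn": [0,0,0.015],"fingers": 0},
  {"delta_pos": [-0.08,-0.155,0],"turn": [0,0,0.025],"fingers": 0},
  {"delta_pos": [-0.11,-0.21,0],"turn": [0,0,0.035],"fingers": 0},
  {"delta_pos": [-0.14,-0.265,0.01],"turn": [0,0,0.045],"fingers": 0},
  {"delta_pos": [-0.165,-0.32,0.02],"turn": [0,0,0.045],"fingers": 0},
  {"delta_pos": [-0.19,-0.37,0.04],"turn": [0,0,0.045],"fingers": 0},
  {"delta_pos": [-0.205,-0.394,0.05],"turn": [0,0,0.045],"fingers": 0},
  {"delta_pos": [-0.205,-0.394,0.05],"turn": [0,0,0.045],"fingers": 0},
  {"delta_pos": [-0.205,-0.394,0.05],"turn": [0,0,0.045],"fingers": 0},
  {"delta_pos": [-0.205,-0.394,0.05],"turn": [0,0,0.045],"fingers": 0},
])

```text
clock: 24.25
position: [0.6522, -0.0935, 0.1483]
ee_rot: [0.116, 0.993, 0.0, -0.0]
ft_force: [0.5, -0.3, 0.1]
grip_width: 1.002
grasp_force: 0.0
```

```bash
python3 -c "
from h import *
o=st()
for n in('top','scene'):
    c=camera(n);print(n,wrect(c,.506,.324,.09,.056))
go((.653,-.0947,.0185),76.5,o)"
```

```text
t 24.25 p [ 0.6522 -0.0935  0.1483] yaw 76.67 z [ 0.0001  0.0009 -1.    ] F [ 0.4799 -0.2755  0.1372] w 1.002 gf 0.0 j [-0.3451  0.516   0.5779  1.5056 -0.2935  1.2073  1.6161]
top c 505.3 325.1 size 129.7 49.3 yaw -8.2 z 56.4
scene c 508.0 324.5 size 133.8 48.4 yaw -8.3 z 56.3
to (0.653, -0.0947, 0.0185) 76.5 delta [-0.0011 -0.0011  0.1298] turn [ 0.001 -0.     0.003] rows 2.1
```

Medium centred to within 1 mm. Grasping the fine.

Converted, 0.003 rad is 0.0015.

Emit:
move_arm([
  {"delta_pos": [-0.001,-0.001,0.04],"turn": [0,0,0.0015],"fingers": 0},
  {"delta_pos": [-0.001,-0.001,0.08],"turn": [0,0,0.0015],"fingers": 0},
  {"delta_pos": [-0.001,-0.001,0.11],"turn": [0,0,0.0015],"fingers": 0},
  {"delta_pos": [-0.001,-0.001,0.124],"turn": [0,0,0.0015],"fingers": 0},
  {"delta_pos": [-0.001,-0.001,0.13],"turn": [0,0,0.0015],"fingers": 0},
  {"delta_pos": [-0.001,-0.001,0.13],"turn": [0,0,0.0015],"fingers": 0},
  {"delta_pos": [-0.001,-0.001,0.13],"turn": [0,0,0.0015],"fingers": 0.4},
  {"delta_pos": [-0.001,-0.001,0.13],"turn": [0,0,0.0015],"fingers": 0.6},
  {"delta_pos": [-0.001,-0.001,0.13],"turn": [0,0,0.0015],"fingers": 0.8},
  {"delta_pos": [-0.001,-0.001,0.13],"turn": [0,0,0.0015],"fingers": 0.8},
  {"delta_pos": [-0.001,-0.001,0.13],"turn": [0,0,0.0015],"fingers": 0.8},
  {"delta_pos": [-0.001,-0.001,0.13],"turn": [0,0,0.0015],"fingers": 0.8},
])

```text
clock: 25.85
position: [0.6535, -0.0966, 0.0193]
ee_rot: [0.119, 0.993, 0.0, 0.001]
ft_force: [-1.1, -0.3, 6.5]
grip_width: 0.469
grasp_force: 71.4
```

```bash
python3 -c "
from h import *
st()"
```

```text
t 25.85 p [ 0.6535 -0.0966  0.0193] yaw 76.37 z [ 0.0015  0.0001 -1.    ] F [-1.0638 -0.3225  6.494 ] w 0.469 gf 71.39273643493652 j [-0.3005  0.6589  0.5193  1.5919 -0.3724  0.9893  1.6679]
```

Emit:
move_arm([
  {"delta_pos": [0,0,-0.02],"turn": [0,0,0],"fingers": 0.8},
  {"delta_pos": [0,0,-0.06],"turn": [0,0,0],"fingers": 0.8},
  {"delta_pos": [0,0,-0.11],"turn": [0,0,0],"fingers": 0.8},
  {"delta_pos": [0,0,-0.16],"turn": [0,0,0],"fingers": 0.8},
  {"delta_pos": [0,0,-0.16],"turn": [0,0,0],"fingers": 0.8},
  {"delta_pos": [0,0,-0.16],"turn": [0,0,0],"fingers": 0.8},
])

```text
clock: 26.6
position: [0.6525, -0.0964, 0.1783]
ee_rot: [0.119, 0.993, 0.0, -0.0]
ft_force: [0.0, 1.4, -2.8]
grip_width: 0.47
grasp_force: 71.1
```

```bash
python3 -c "
from h import *
o=st()
go((.507,.3245,.14),81.7,o)"
```

```text
t 26.6 p [ 0.6525 -0.0964  0.1783] yaw 76.37 z [-0.0002  0.0004 -1.    ] F [ 0.0023  1.3762 -2.7816] w 0.47 gf 71.08474731445312 j [-0.3488  0.4942  0.5922  1.471  -0.2819  1.2624  1.6067]
to (0.507, 0.3245, 0.14) 81.7 delta [0.2406 0.3747 0.0385] turn [ 0.    -0.    -0.093] rows 7.2
```

Converted, -0.093 rad is -0.0465.

Emit:
move_arm([
  {"delta_pos": [0.025,0.04,0],"turn": [0,0,-0.005],"fingers": 0.8},
  {"delta_pos": [0.055,0.085,0],"turn": [0,0,-0.015],"fingers": 0.8},
  {"delta_pos": [0.085,0.135,0],"turn": [0,0,-0.025],"fingers": 0.8},
  {"delta_pos": [0.115,0.185,0],"turn": [0,0,-0.035],"fingers": 0.8},
  {"delta_pos": [0.15,0.235,0],"turn": [0,0,-0.045],"fingers": 0.8},
  {"delta_pos": [0.18,0.285,0],"turn": [0,0,-0.0465],"fingers": 0.8},
  {"delta_pos": [0.21,0.335,0.01],"turn": [0,0,-0.0465],"fingers": 0.8},
  {"delta_pos": [0.24,0.375,0.03],"turn": [0,0,-0.0465],"fingers": 0.8},
  {"delta_pos": [0.24,0.375,0.038],"turn": [0,0,-0.0465],"fingers": 0.8},
  {"delta_pos": [0.24,0.375,0.038],"turn": [0,0,-0.0465],"fingers": 0.8},
  {"delta_pos": [0.24,0.375,0.038],"turn": [0,0,-0.0465],"fingers": 0.8},
])

```text
clock: 27.98
position: [0.5087, 0.3229, 0.1404]
ee_rot: [0.073, 0.997, -0.0, 0.0]
ft_force: [1.1, -0.9, -2.2]
grip_width: 0.466
grasp_force: 71.1
```

```bash
python3 -c "
from h import *
o=st();held(o,.0013,.03)
go((.507,.3245,.0755),81.7,o)"
```

```text
t 27.98 p [0.5087 0.3229 0.1404] yaw 81.57 z [ 0.0002 -0.0006 -1.    ] F [ 1.0928 -0.8941 -2.209 ] w 0.466 gf 71.14638090133667 j [-0.978   0.373   0.4176  1.6683 -0.1631  1.135   0.9069]
top 317 x -0.05444518112064782 0.05481577759817218 y [-0.0196  0.0212] z ends 0.0006278023143187211 0.0010330656203954049
scene 514 x -0.056994489411724684 0.04555757838061453 y [-0.02    0.0212] z ends 0.0010680125773680574 0.0006461399325354709
to (0.507, 0.3245, 0.0755) 81.7 delta [0.002  0.0013 0.0649] turn [-0.001  0.    -0.002] rows 1.0
```

Emit:
move_arm([
  {"delta_pos": [0.001,0,0.03],"turn": [0,0,0],"fingers": 0.8},
  {"delta_pos": [0.001,0,0.05],"turn": [0,0,0],"fingers": 0.8},
  {"delta_pos": [0.001,0,0.059],"turn": [0,0,0],"fingers": 0.8},
  {"delta_pos": [0.001,0,0.063],"turn": [0,0,0],"fingers": 0.8},
  {"delta_pos": [0.001,0,0.063],"turn": [0,0,0],"fingers": 0.8},
  {"delta_pos": [0.001,0,0.063],"turn": [0,0,0],"fingers": 0.8},
])

```text
clock: 28.82
position: [0.5074, 0.3249, 0.078]
ee_rot: [0.072, 0.997, 0.0, 0.0]
ft_force: [-0.1, 0.2, -1.1]
grip_width: 0.465
grasp_force: 71.1
```

```bash
python3 -c "
from h import *
o=st();go((.507,.3245,.0753),81.7,o)"
```

```text
t 28.82 p [0.5074 0.3249 0.078 ] yaw 81.7 z [ 0.0008  0.0008 -1.    ] F [-0.0615  0.2301 -1.1447] w 0.465 gf 71.13524079322815 j [-0.9641  0.442   0.3979  1.7212 -0.1965  1.0165  0.9291]
to (0.507, 0.3245, 0.0753) 81.7 delta [ 0.0003 -0.0004  0.0027] turn [0.001 0.001 0.   ] rows 0.0
```

Emit:
move_arm([
  {"delta_pos": [0,0,0.0015],"turn": [0,0,0],"fingers": 0.8},
  {"delta_pos": [0,0,0.0027],"turn": [0,0,0],"fingers": 0.8},
  {"delta_pos": [0,0,0.0027],"turn": [0,0,0],"fingers": 0.8},
  {"delta_pos": [0,0,0.0027],"turn": [0,0,0],"fingers": 0.3},
  {"delta_pos": [0,0,0.0027],"turn": [0,0,0],"fingers": 0},
  {"delta_pos": [0,0,0.0027],"turn": [0,0,0],"fingers": 0},
  {"delta_pos": [0,0,-0.02],"turn": [0,0,0],"fingers": 0},
  {"delta_pos": [0,0,-0.06],"turn": [0,0,0],"fingers": 0},
  {"delta_pos": [0,0,-0.12],"turn": [0,0,0],"fingers": 0},
  {"delta_pos": [0,0,-0.12],"turn": [0,0,0],"fingers": 0},
  {"delta_pos": [0,0,-0.12],"turn": [0,0,0],"fingers": 0},
])

```text
clock: 30.2
position: [0.5068, 0.3246, 0.1971]
ee_rot: [0.072, 0.997, 0.0, -0.0]
ft_force: [-0.1, -0.4, -0.5]
grip_width: 1.0
grasp_force: 0.0
```

```bash
python3 -c "
from h import *
o=st()
go((.4452,.0145,.15),80,o)"
```

```text
t 30.2 p [0.5068 0.3246 0.1971] yaw 81.71 z [-0.0001  0.0003 -1.    ] F [-0.0827 -0.4151 -0.5395] w 1.0 gf 0.0 j [-0.9935  0.3208  0.43    1.6084 -0.1396  1.2428  0.8883]
to (0.4452, 0.0145, 0.15) 80 delta [ 0.0163 -0.3158  0.047 ] turn [ 0.   -0.    0.03] rows 5.1
```

Emit:
move_arm([
  {"delta_pos": [0.002,-0.04,0],"turn": [0,0,0],"fingers": 0},
  {"delta_pos": [0.005,-0.1,0],"turn": [0,0,0],"fingers": 0},
  {"delta_pos": [0.008,-0.16,0],"turn": [0,0,0],"fingers": 0},
  {"delta_pos": [0.012,-0.22,0],"turn": [0,0,0],"fingers": 0},
  {"delta_pos": [0.015,-0.28,0.01],"turn": [0,0,0],"fingers": 0},
  {"delta_pos": [0.016,-0.316,0.03],"turn": [0,0,0],"fingers": 0},
  {"delta_pos": [0.016,-0.316,0.047],"turn": [0,0,0],"fingers": 0},
  {"delta_pos": [0.016,-0.316,0.047],"turn": [0,0,0],"fingers": 0},
  {"delta_pos": [0.016,-0.316,0.047],"turn": [0,0,0],"fingers": 0},
])

```text
clock: 31.32
position: [0.4455, 0.0146, 0.1503]
ee_rot: [0.072, 0.997, -0.0, -0.0]
ft_force: [1.0, -0.2, -0.4]
grip_width: 1.002
grasp_force: 0.0
```

```bash
python3 -c "
from h import *
o=st()
for n in('top','scene'):
    c=camera(n);print(n,wrect(c,.506,.324,.09,.074))
c=camera('scene');print('tin',wrect(c,.445,.0145,.04,.022),'reel',wrect(c,.5516,0,.03,.038))
go((.4452,.0145,.0195),81.7,o)"
```

```text
t 31.32 p [0.4455 0.0146 0.1503] yaw 81.75 z [-0.0005 -0.0005 -1.    ] F [ 1.0394 -0.1655 -0.3841] w 1.002 gf 0.0 j [-0.7634 -0.0132  0.6333  2.0566  0.0093  1.0962  1.2925]
top c 507.0 325.0 size 109.6 44.1 yaw -8.1 z 74.6
scene c 510.1 325.1 size 114.0 42.4 yaw -8.1 z 74.2
tin c 447.8 14.1 size 54.4 46.2 yaw 29.6 z 22.2 reel c 551.4 -0.9 size 28.7 27.1 yaw -60.4 z 38.6
to (0.4452, 0.0145, 0.0195) 81.7 delta [ 0.0003 -0.0001  0.1308] turn [-0.001 -0.     0.001] rows 2.1
```

Emit:
move_arm([
  {"delta_pos": [0,0,0.04],"turn": [0,0,0],"fingers": 0},
  {"delta_pos": [0,0,0.08],"turn": [0,0,0],"fingers": 0},
  {"delta_pos": [0,0,0.11],"turn": [0,0,0],"fingers": 0},
  {"delta_pos": [0,0,0.124],"turn": [0,0,0],"fingers": 0},
  {"delta_pos": [0,0,0.13],"turn": [0,0,0],"fingers": 0},
  {"delta_pos": [0,0,0.13],"turn": [0,0,0],"fingers": 0},
  {"delta_pos": [0,0,0.13],"turn": [0,0,0],"fingers": 0.3},
  {"delta_pos": [0,0,0.13],"turn": [0,0,0],"fingers": 0.5},
  {"delta_pos": [0,0,0.13],"turn": [0,0,0],"fingers": 0.8},
  {"delta_pos": [0,0,0.13],"turn": [0,0,0],"fingers": 0.8},
  {"delta_pos": [0,0,0.13],"turn": [0,0,0],"fingers": 0.8},
], force=35)

```text
clock: 32.85
position: [0.446, 0.0144, 0.0212]
ee_rot: [0.072, 0.997, 0.0, 0.0]
ft_force: [-3.6, -0.1, 11.5]
grip_width: 0.571
grasp_force: 34.2
```

```bash
python3 -c "
from h import *
st()"
```

```text
t 32.85 p [0.446  0.0144 0.0212] yaw 81.7 z [ 0.0007  0.0009 -1.    ] F [-3.6003 -0.1239 11.5338] w 0.571 gf 34.228779673576355 j [-0.7084  0.2393  0.6264  2.1636 -0.1977  0.7919  1.4699]
```

Emit:
move_arm([
  {"delta_pos": [0,0,-0.02],"turn": [0,0,0],"fingers": 0.8},
  {"delta_pos": [0,0,-0.06],"turn": [0,0,0],"fingers": 0.8},
  {"delta_pos": [0,0,-0.11],"turn": [0,0,0],"fingers": 0.8},
  {"delta_pos": [0,0,-0.16],"turn": [0,0,0],"fingers": 0.8},
  {"delta_pos": [0,0,-0.16],"turn": [0,0,0],"fingers": 0.8},
  {"delta_pos": [0,0,-0.16],"turn": [0,0,0],"fingers": 0.8},
])

```text
clock: 33.6
position: [0.4452, 0.0143, 0.1799]
ee_rot: [0.072, 0.997, 0.0, -0.0]
ft_force: [-0.2, -0.1, -1.0]
grip_width: 0.562
grasp_force: 36.8
```

```bash
python3 -c "
from h import *
o=st()
go((.508,.325,.16),81.7,o)"
```

```text
t 33.6 p [0.4452 0.0143 0.1799] yaw 81.71 z [-0.0002  0.0006 -1.    ] F [-0.1663 -0.0602 -1.0119] w 0.562 gf 36.772481203079224 j [-0.8021 -0.059   0.6582  2.0229  0.0386  1.1657  1.2661]
to (0.508, 0.325, 0.16) 81.7 delta [-0.0173  0.3165  0.0201] turn [ 0.001 -0.     0.   ] rows 5.1
```

Emit:
move_arm([
  {"delta_pos": [-0.002,0.04,0],"turn": [0,0,0],"fingers": 0.8},
  {"delta_pos": [-0.005,0.09,0],"turn": [0,0,0],"fingers": 0.8},
  {"delta_pos": [-0.008,0.145,0],"turn": [0,0,0],"fingers": 0.8},
  {"delta_pos": [-0.011,0.2,0],"turn": [0,0,0],"fingers": 0.8},
  {"delta_pos": [-0.014,0.255,0],"turn": [0,0,0],"fingers": 0.8},
  {"delta_pos": [-0.017,0.3,0.01],"turn": [0,0,0],"fingers": 0.8},
  {"delta_pos": [-0.017,0.317,0.02],"turn": [0,0,0],"fingers": 0.8},
  {"delta_pos": [-0.017,0.317,0.02],"turn": [0,0,0],"fingers": 0.8},
  {"delta_pos": [-0.017,0.317,0.02],"turn": [0,0,0],"fingers": 0.8},
  {"delta_pos": [-0.017,0.317,0.02],"turn": [0,0,0],"fingers": 0.8},
])

```text
clock: 34.85
position: [0.5086, 0.324, 0.1609]
ee_rot: [0.073, 0.997, 0.0, 0.0]
ft_force: [0.1, -0.2, -1.1]
grip_width: 0.562
grasp_force: 36.8
```

```bash
python3 -c "
from h import *
o=st()
go((.508,.325,.0965),81.7,o)
R=Ro.from_quat(o['ee_rot']).as_matrix()
c=camera('top');L=(pts(c)-o['position'])@R
i=c['color'].astype(int);m=(np.abs(L[...,2])<.02)&(np.abs(L[...,0])<.04)&(np.abs(L[...,1])<.027)&(i[...,2]>i[...,0]+30)
q=L[m];print(len(q),q.min(0),q.max(0))"
```

```text
t 34.85 p [0.5086 0.324  0.1609] yaw 81.58 z [ 0.0006  0.0005 -1.    ] F [ 0.0769 -0.2395 -1.1411] w 0.562 gf 36.77307307720184 j [-1.0163  0.3582  0.4641  1.6489 -0.1711  1.1742  0.9124]
to (0.508, 0.325, 0.0965) 81.7 delta [0.0008 0.0009 0.0644] turn [ 0.001  0.    -0.002] rows 1.0
57 [ 0.0104 -0.0227 -0.0052] [0.025  0.0159 0.005 ]
```

Emit:
move_arm([
  {"delta_pos": [0.001,0,0.03],"turn": [0,0,0],"fingers": 0.8},
  {"delta_pos": [0.001,0,0.05],"turn": [0,0,0],"fingers": 0.8},
  {"delta_pos": [0.001,0,0.058],"turn": [0,0,0],"fingers": 0.8},
  {"delta_pos": [0.001,0,0.063],"turn": [0,0,0],"fingers": 0.8},
  {"delta_pos": [0.001,0,0.063],"turn": [0,0,0],"fingers": 0.8},
  {"delta_pos": [0.001,0,0.063],"turn": [0,0,0],"fingers": 0.8},
])

```text
clock: 35.65
position: [0.5075, 0.3258, 0.098]
ee_rot: [0.072, 0.997, 0.0, 0.0]
ft_force: [0.4, 0.2, -1.0]
grip_width: 0.565
grasp_force: 36.8
```

```bash
python3 -c "
from h import *
o=st();go((.508,.325,.0952),81.7,o)"
```

```text
t 35.65 p [0.5075 0.3258 0.098 ] yaw 81.7 z [ 0.0008  0.0007 -1.    ] F [ 0.3777  0.1991 -1.0172] w 0.565 gf 36.773250102996826 j [-1.0022  0.4246  0.4445  1.7066 -0.2053  1.0555  0.9353]
to (0.508, 0.325, 0.0952) 81.7 delta [-0.0006 -0.0008  0.0028] turn [0.001 0.001 0.   ] rows 0.0
```

Emit:
move_arm([
  {"delta_pos": [0,-0.001,0.0015],"turn": [0,0,0],"fingers": 0.8},
  {"delta_pos": [0,-0.001,0.0028],"turn": [0,0,0],"fingers": 0.8},
  {"delta_pos": [0,-0.001,0.0028],"turn": [0,0,0],"fingers": 0.8},
  {"delta_pos": [0,-0.001,0.0028],"turn": [0,0,0],"fingers": 0.3},
  {"delta_pos": [0,-0.001,0.0028],"turn": [0,0,0],"fingers": 0},
  {"delta_pos": [0,-0.001,0.0028],"turn": [0,0,0],"fingers": 0},
  {"delta_pos": [0,-0.001,-0.02],"turn": [0,0,0],"fingers": 0},
  {"delta_pos": [0,-0.001,-0.06],"turn": [0,0,0],"fingers": 0},
  {"delta_pos": [0,-0.001,-0.11],"turn": [0,0,0],"fingers": 0},
  {"delta_pos": [0,-0.05,-0.11],"turn": [0,0,0],"fingers": 0},
  {"delta_pos": [0,-0.1,-0.11],"turn": [0,0,0],"fingers": 0},
  {"delta_pos": [0,-0.15,-0.11],"turn": [0,0,0],"fingers": 0},
])

```text
clock: 37.15
position: [0.4852, 0.1757, 0.2074]
ee_rot: [0.072, 0.997, 0.0, 0.0]
ft_force: [0.6, -0.1, 1.1]
grip_width: 1.001
grasp_force: 0.0
```

```bash
python3 -c "
from h import *
o=st()
for n in('top','scene'):
    c=camera(n);print(n,wrect(c,.508,.325,.05,.096),'| fine',wrect(c,.506,.324,.09,.074))
save('s6',c)"
```

```text
t 37.15 p [0.4852 0.1757 0.2074] yaw 81.7 z [ 0.0003  0.0004 -1.    ] F [ 0.5524 -0.1225  1.0807] w 1.001 gf 0.0 j [-0.9416  0.1121  0.5465  1.8208 -0.0621  1.225   1.0491]Traceback (most recent call last):
  File "<string>", line 5, in <module>
    c=camera(n);print(n,wrect(c,.508,.325,.05,.096),'| fine',wrect(c,.506,.324,.09,.074))
                        ~~~~~^^^^^^^^^^^^^^^^^^^^^^
  File "h.py", line 40, in wrect
    n,l,s,_=cv2.connectedComponentsWithStats(m.astype(np.uint8));k=1+np.argmax(s[1:,4]);v,u=np.nonzero(l==k)
                                                                     ~~~~~~~~~^^^^^^^^^
    return _wrapfunc(a, 'argmax', axis=axis, out=out, **kwds)
    return bound(*args, **kwds)
ValueError: attempt to get argmax of an empty sequence
```

```bash
python3 -c "
from h import *
c=camera('scene');save('s6',c)
print('tin',wrect(c,.508,.325,.05,.096),'| fine',wrect(c,.506,.324,.09,.074))"
```

```text
tin c 509.6 324.7 size 51.6 50.8 yaw 29.4 z 96.1 | fine c 534.3 322.0 size 65.3 43.5 yaw -10.6 z 74.4
```

View pics/s6.png

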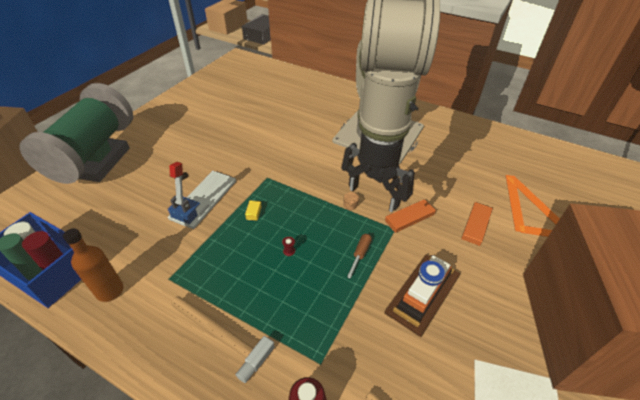

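The stack stands in the cradle with the tin on top at (432,270). The bar is open at (178,185) and the reel untouched at (289,246). In the scene view the tin is at (509.6,324.7), against the fine at (510.1,325.1) before.

```bash
python3 -c "
from h import *
print(hand_in())"
```

```text
the job is handed in; nothing more can be done
None
```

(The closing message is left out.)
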